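# Set a work-light leg to its length mark and hold the cam lever shut

### The arm

A 7-joint arm with a two-finger parallel gripper is mounted at the origin on a cart in front of the work surface, level with it; the furniture and walls round the work are solid. World frame = base frame: x ahead of the robot, y to its left, z up, the work surface at z = 0. Lengths are in mm, angles in rad, forces in N, time in s.
With the tool pointing down it reaches from about 425 to 1025 mm from the base axis. Payload 9.4 kg.
Tool frame: the origin (TCP) lies midway between the tips of the shut fingers; the grasp point (between the pads) lies 19 mm behind it (manip.grasp_offset is the distance from the TCP to the grasp point, in mm); z points along the fingers, y is the direction in which the jaws open and shut (so a half turn about z gives the same grasp; the last joint's range is limited). The gripper opens to 93 mm and grips with 3 to 60 N. Pads are 15 mm wide; open, the fingers measure 128 mm over their backs; the gripper's body (75 mm by 188 mm) begins 65 mm behind the grasp point.
Start: joints at [1.152, 0.599, -0.003, 1.599, 0.002, 0.943, -0.08], TCP at [242.998, -683.064, 218.618] pointing down, gripper open.
Joint ranges: [-2.57, 2.57], [-0.35, 1.97], [-1.29, 1.29], [0.11, 2.56], [-1.05, 4.19], [0.11, 1.86], [-2.63, 2.63]. Speed limits (rad/s): [2.22, 2.22, 3.01, 3.01, 3.14, 3.14, 3.14].

### API

Orientations are given as a unit quaternion [x, y, z, w].
In Python, from station import manip, viewer, workorder gives the robot as it stands.
- The arm moves only by the shell command python3 -m jog 'ROWS' [FORCE]. ROWS is JSON, a list that holds one entry, the list of rows, each a list of 5 numbers: the opening, from 0 (shut) to 1 (fully open), then the shift along the tool's x, y, z in mm, then the turn about the tool's z in rad. In form: [[[gripper, x, y, z, spin], ...]]. A call has 1 to 5 rows; each row shifts and turns the commanded pose from where the row before left it, along the tool's axes as they then stand; what a row does not reach is not made up. A row lasts 1/8 s, in which the tool goes at most 62.5 mm and 10.7 degrees, less where a joint would pass 70% of its speed; a pose out of reach is approached as far as the arm can. A call is refused whole if a number of a shift passes 62.5 or a number of a turn 0.188, either way. A call with a gripper value outside its range is refused whole. The fingers move at their own pace and stop on an object; FORCE is the grip in N (left out, the last holds). Time passes only in rows, so rows that do not move let the fingers close. It gives the time, the measured TCP pose, the force and the opening at its end, in the units of the state.
- manip.sense(): the state, without advancing time (a new reading comes with each control period).
- viewer.capture(name): name is "scene" or "top" or "wrist"; returns the picture (420x560x3 uint8, red, green, blue); there is no depth.
- viewer.get_calibration(name): a dict with "fx", "fy", "cx", "cy" (pixels), "view" (4x4, takes a point from world to camera coordinates); the wrist camera has in their place "mount" (4x4, takes a point from camera to tool coordinates, whose origin is the TCP and whose axes are the flange's). Camera axes: x right, y up, looking along -z (the intrinsics and any distortion apply to the point x, -y, -z); pixel columns grow to the right and rows downward; lengths in mm; the calibration is good to about 2 mm. A picture is of the moment at which its call begins: read the wrist's pose just before it. get_calibration takes no time and is no camera call.
- workorder.hand_in(): hands the job in, once; it reports no verdict.
The state is a dict: "time_s": time; "joints": joint angles; "qd": joint speeds; "joint_efforts": joint torques, N m; "ee_pos": TCP position; "tcp_rot": TCP orientation; "force": force on the tool from outside, world axes, zero at the start; "moment": the same for the moment, N m; "gripper_width": finger opening in mm.
Only numpy, scipy, OpenCV 4.12 (cv2) and the standard library are available. Lean on these libraries where they do the work, as an engineer would, in place of code of your own. Each camera call takes 0.05 s, during which the arm holds its last target. There are 200 camera calls.

### The job

The sprung telescopic leg of a work light lies in the wooden setting jig. Push its black clamp along by the wings until the clamp's front face meets the near edge of the red band, hold it there against the spring, and only there squeeze the blue cam lever shut against the black fin. Finish while still holding the leg on the mark with lever and fin pinched together, so that I can tighten the clamp screw; leave the other things on the bench alone.

Things in the scene. Friction and masses are not known exactly. Their poses are not given: they have to be found in the camera images.
- jig: Fixed plywood board 390x100x12 mm with the leg along it. Origin: underside, below the leg's axis (axis 38 mm up); +x along the leg toward the fixed foot, z up. The foot sits in a wooden block 62 mm high, x = 150 to 186 mm. The bare aluminium inner section (16 mm diameter) is fixed; the grey outer section (22 mm), with the black clamp on its front end, slides over it along x.
- nose (a point): Centre of the clamp's front face (toward the foot), on the leg's axis, 38 mm above the bench. The clamp collar is 64 mm long and 34 mm wide; its top is 55 mm above the bench, so fingertips that straddle fin and lever should stay above 58 mm.
- wings (a point): Centre of the top edge of the two black push wings, 101 mm above the bench, 4.5 mm behind the front face; white line on top. An upright plate 9 mm thick, flush with the clamp's front face, reaching 42 mm to each side of the axis, 61 to 101 mm above the bench. Pushed from behind by fingers on either side of fin and lever.
- fin: Black upright fin on the clamp, behind the wings: 8 mm thick, 54 to 100 mm above the bench, from 8 to 60 mm behind the front face; its outer face is 10 mm off the axis on the jig's -y side. Origin at nose, axes like the jig's.
- lever_tip (a point): Free end of the blue cam lever, 81 mm above the bench. A bar 8 mm thick, 62 to 100 mm above the bench, on an upright pin 54 mm behind the front face, 6 mm off the axis on the jig's +y side; reaches 40 mm forward from the pin. Shut, its outer face is 10 mm off the axis: fin and lever together 20 mm wide, centred on the leg. Fully open, it stands out to 29 mm from the axis.
- cam_lever (a joint): Angle of the cam lever in rad: 0 shut (lying along the fin, stop), 0.5 fully open (stop). It is stiff (about 3 N at its end) and stays where it is left.
- leg (a joint): Travel of the outer section toward the foot in m, 0 (at its stop) to 0.11. A spring pushes it back to 0 with 4 to 5.5 N, also with the lever shut, as the clamp screw is still slack. The outer section with clamp, fin and lever can also roll about its axis by up to 0.09 rad either way, against a light spring.
- mark: The length mark: a red band 10 mm wide round the inner section, continued as a red line 10 mm wide across the board. Origin on the bench below the leg's axis, exactly at the band's near edge (the edge toward the clamp); +x runs toward the foot, along the leg. The leg is right when nose is at the mark's x = 0.
- lamp_base (a point): Fixed black desk lamp, an obstacle: centre of its round foot (about 180 mm wide) on the bench. Thin arms rise from the foot to an elbow about 60 mm nearer the robot, 80 mm farther left and 340 mm up, then run about level, 340 to 430 mm up, over the bench to the wide lamp head about 150 mm beyond and 290 mm right of the foot. Come to the jig from the robot's side, close in to its base.
- tape_measure: Bystander: yellow tape measure, 37 x 95 x 64 mm. Origin under its centre.
- sanding_block: Bystander: brown sanding block, 65 x 105 x 36 mm. Origin under its centre.
- tea_glass: Bystander: tea glass, 62 mm wide, 86 mm tall. Origin under its centre.
- spanner_13: Bystander: small steel spanner, 29 x 170 x 6 mm. Origin under its centre.

How it is judged:
By the outcome, as a careful person would: the job done as asked, in the order asked, and still so for the second after the job is handed in, while the arm keeps its last pose, push and grip.
It also fails if it takes over 35 s, if anything falls off the work surface, if the arm or the gripper's body presses on something with over 40 N, if the wrist force passes 120 N, or if a joint passes its speed limit or range.

## Working session

There is one attempt and no reset: what is moved stays moved. The work goes in short steps, Python scripts to look and compute and a shell command to move; the robot and the scene stay as the last step left them, time stands still between calls to the robot, and variables do not carry over. Pictures are saved under pics/ and viewed, about 8 in all and at most 12, crops included, and the job is handed in when it is done.

```bash
ls; mkdir -p pics
python3 - <<'E'
from station import manip, viewer
import cv2, numpy as np
s=manip.sense(); print({k:np.round(v,3).tolist() for k,v in s.items()}, manip.grasp_offset)
for n in ("scene","top"):
    im=viewer.capture(n); cv2.imwrite(f"pics/{n}0.png",im[...,::-1])
    c=viewer.get_calibration(n); print(n,{k:(np.round(v,3).tolist()) for k,v in c.items()})
c=viewer.get_calibration("wrist"); print({k:(np.round(v,3).tolist()) for k,v in c.items()})
E
```

```text
pics
{'time_s': 0.0, 'joints': [1.152, 0.6, -0.003, 1.6, 0.002, 0.943, -0.08], 'qd': [-0.0, -0.001, 0.002, 0.0, 0.002, -0.0, 0.001], 'joint_efforts': [-0.003, -76.506, 1.496, -25.235, -0.052, 0.017, 0.0], 'ee_pos': [242.826, -682.634, 217.777], 'tcp_rot': [0.985, 0.17, -0.0, -0.001], 'force': [0.534, -0.365, -0.168], 'moment': [0.082, 0.0, 0.001], 'gripper_width': 92.821} 18.8
scene {'fx': 525.367, 'fy': 525.367, 'cx': 275.112, 'cy': 214.634, 'view': [[-0.897, -0.442, -0.003, 438.026], [0.21, -0.432, 0.877, -269.304], [-0.389, 0.786, 0.48, -842.855], [0.0, 0.0, 0.0, 1.0]]}
top {'fx': 499.698, 'fy': 499.698, 'cx': 281.369, 'cy': 206.201, 'view': [[-0.011, -1.0, 0.007, -198.294], [0.995, -0.01, 0.102, -580.476], [-0.102, 0.008, 0.995, -1088.149], [0.0, 0.0, 0.0, 1.0]]}
{'fx': 362.505, 'fy': 362.505, 'cx': 278.157, 'cy': 213.445, 'mount': [[-0.0, 0.954, 0.299, 82.467], [1.0, 0.0, -0.001, -1.474], [-0.001, 0.299, -0.954, -165.914], [0.0, 0.0, 0.0, 1.0]]}
```

View pics/scene0.png

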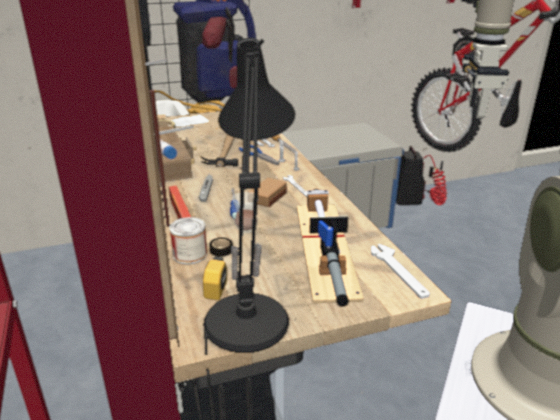

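View pics/top0.png

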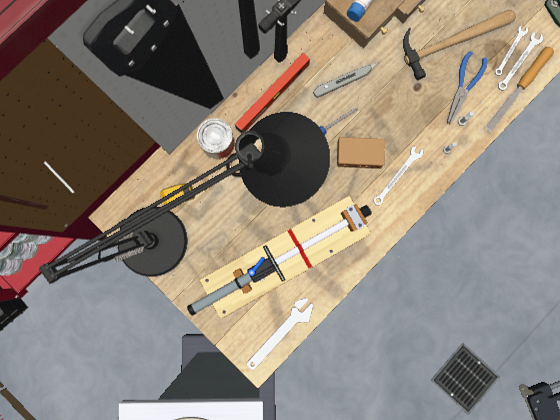

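The top view shows the jig running from (190,308) to the foot at (365,212), with the wings at about (273,263), the blue lever at (257,267) and the red line at (300,247). The lamp head is at (285,160) and the arms run on the upper left, clear of the jig.

```bash
cat > h.py <<'E'
import numpy as np, cv2
from station import manip, viewer
from scipy.spatial.transform import Rotation as R
def campose(n, s=None):
    c=viewer.get_calibration(n); K=(c["fx"],c["fy"],c["cx"],c["cy"])
    if n=="wrist":
        T=np.eye(4); T[:3,:3]=R.from_quat(s["tcp_rot"]).as_matrix(); T[:3,3]=s["ee_pos"]; M=T@np.array(c["mount"])
    else: M=np.linalg.inv(np.array(c["view"]))
    return K,M
def cast(px,z,n,s=None):
    K,M=campose(n,s); u,v=px
    d=M[:3,:3]@np.array([(u-K[2])/K[0],-(v-K[3])/K[1],-1]); o=M[:3,3]
    return o+d*(z-o[2])/d[2]
def proj(P,n,s=None):
    K,M=campose(n,s); p=np.linalg.inv(M)@np.append(P,1)
    return np.array([K[2]+K[0]*p[0]/-p[2], K[3]-K[1]*p[1]/-p[2]])
E
python3 - <<'E'
from h import *
im=cv2.imread("pics/top0.png"); c=im[190:330,180:380]
cv2.imwrite("pics/topc.png",cv2.resize(c,None,fx=4,fy=4,interpolation=cv2.INTER_CUBIC))
print(cast((0,0),0,"top")[:2])
for nm,p,z in [("foot",(355,217),38),("rear",(192,308),38),("mark",(300,248),12),("wing",(274,263),101),("levertip",(262,262),81)]:
    print(nm,cast(p,z,"top").round(0))
E
```

```text
[1083.83805075  463.17103071]
foot [ 552. -367.   38.]
rear [357.  -7.  38.]
mark [ 485. -245.   12.]
wing [ 453. -187.  101.]
levertip [ 455. -162.   81.]
```

View pics/topc.png

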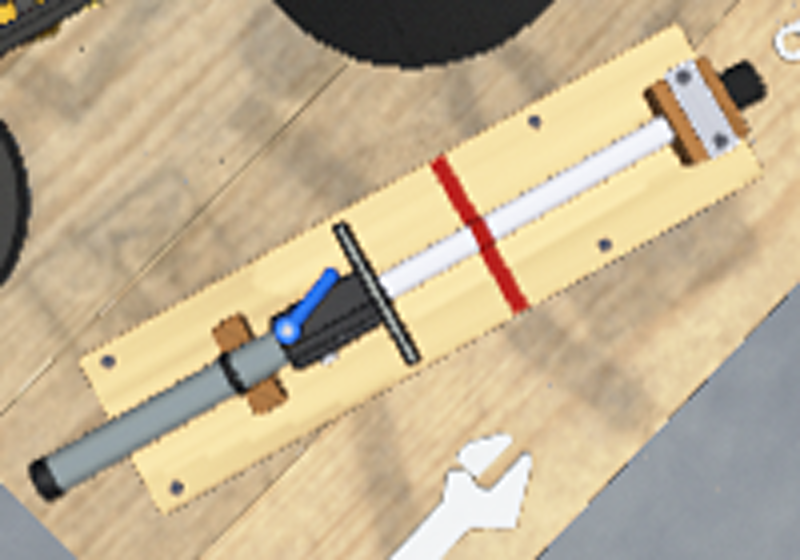

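```bash
python3 - <<'E'
from h import *
f=lambda u,v,z: cast((180+u/4,190+v/4),z,"top")
c=[f(*p,12) for p in [(82,360),(168,512),(680,27),(760,175)]]
a=(c[0]+c[1])/2; b=(c[2]+c[3])/2; d=(b-a)[:2]; print("len",np.linalg.norm(d),"w",np.linalg.norm(c[0]-c[1])); d/=np.linalg.norm(d)
rear=f(45,478,38);ft=f(700,110,55)
print("dir",d,np.degrees(np.arctan2(d[1],d[0])),"axis pt",a)
n=np.array([-d[1],d[0]])
for nm,p in [("mark",(f(438,158,12)+f(522,308,12))/2),("wing",(f(341,226,101)+f(414,361,101))/2),("lever",f(333,272,100)),("wingL",f(341,226,101)),("wingR",f(414,361,101)),("rear",rear),("innerfar",f(672,128,38)),("innernear",f(392,280,38))]:
    q=(p-a)[:2]; print(nm,p.round(1),"s",(q@d).round(1),"t",(q@n).round(1))
E
python3 -m jog '[[[1,0,0,0,0.187],[1,0,0,0,0.187],[1,0,0,0,0.187],[1,0,0,0,0.187],[1,0,0,0,0.187]]]' 20
```

```text
len 384.11380085206656 w 96.99456969891064
dir [ 0.47923005 -0.87768933] -61.36487258897306 axis pt [373.9261278  -45.66956133  12.        ]
mark [ 484.7 -245.3   12. ] s 228.3 t 1.5
wing [ 452.4 -187.9  101. ] s 162.4 t 0.7
lever [ 463.6 -164.9  100. ] s 147.7 t 21.5
wingL [ 487.3 -169.3  101. ] s 162.8 t 40.3
wingR [ 417.5 -206.5  101. ] s 162.0 t -38.8
rear [353.8  -5.8  38. ] s -44.6 t 1.4
innerfar [ 541.  -351.5   38. ] s 348.5 t 0.0
innernear [ 458.8 -195.5   38. ] s 172.2 t 2.7
time_s: 0.72
ee_pos: [243.0, -682.8, 218.2]
tcp_rot: [0.955, -0.295, -0.0, -0.0]
force: [0.2, 0.2, -0.0]
gripper_width: 92.9
```

```bash
python3 -m jog '[[[1,0,0,0,0.187],[1,0,0,0,0.187],[1,0,0,0,0.099],[1,-40,-47,0,0],[1,-40,-47,0,0]]]'; python3 -m jog '[[[0.74,-40,-47,0,0],[0.74,-40,-47,0,0],[0.74,-40,-47,0,0],[0.74,-40,-47,0,0],[0.74,-40,-47,0,0]]]'; python3 -m jog '[[[0.74,-40,-47,0,0],[0.74,-37,-44,0,0],[0.74,0,0,0,0],[0.74,0,0,0,0]]]'
python3 - <<'E'
from h import *
s=manip.sense(); print(np.round(s["joints"],2), np.round(s["ee_pos"],1), np.round(s["tcp_rot"],3),s["force"])
im=viewer.capture("wrist"); cv2.imwrite("pics/w1.png",im[...,::-1]); 
import json; json.dump({k:list(map(float,s[k])) for k in("ee_pos","tcp_rot")},open("s1.json","w"))
E
```

```text
time_s: 1.35
ee_pos: [286.7, -566.1, 217.8]
tcp_rot: [0.861, -0.509, -0.0, -0.0]
force: [1.1, 0.6, 0.6]
gripper_width: 93.1
time_s: 1.98
ee_pos: [396.1, -276.9, 218.6]
tcp_rot: [0.861, -0.508, -0.0, -0.0]
force: [1.6, 0.4, 0.8]
gripper_width: 68.7
time_s: 2.48
ee_pos: [437.8, -167.8, 218.6]
tcp_rot: [0.861, -0.508, -0.0, 0.0]
force: [-0.2, -0.6, -0.7]
gripper_width: 68.9
[-0.07  0.31  0.41  2.19 -0.2   0.68 -2.16] [ 437.8 -167.8  218.6] [ 0.861 -0.508 -0.     0.   ] [-0.24519593 -0.56477066 -0.73435081]
```

View pics/w1.png

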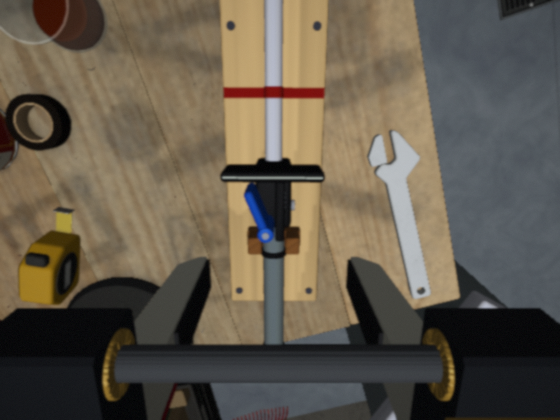

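The wrist view shows the red line at rows 88–98 (columns 223–325), the wings at rows 165–181 (columns 221–325) and the lever open at (258,210). The leg runs almost exactly upright at column 274.

Run:
```python
from h import *
import json
s=json.load(open("s1.json")); im=cv2.imread("pics/w1.png"); h=cv2.cvtColor(im,cv2.COLOR_BGR2HSV)
m=cv2.inRange(h,(0,150,60),(8,255,255))|cv2.inRange(h,(172,150,60),(180,255,255)); m[:60]=0;m[130:]=0;m[:,:200]=0;m[:,350:]=0
Rm=R.from_quat(s["tcp_rot"]).as_matrix()
def tl(px,z): return (Rm.T@(cast(px,z,"wrist",s)-s["ee_pos"])).round(1)
for c in (228,245,305,320):
    r=np.where(m[:,c])[0]; print(c,r.min(),r.max()+1,"near",tl((c,r.max()+.5),12),"far",tl((c,r.min()-.5),12))
g=cv2.cvtColor(im,cv2.COLOR_BGR2GRAY)
for c in (235,274,312): print(c,g[160:186,c])
for r in (20,120,140,330): 
    x=np.where(cv2.Canny(im,60,150)[r,200:350])[0]+200; print(r,x)
print("board L/R", tl((222,120),12),tl((326,120),12), tl((234,290),12),tl((315,290),12))
print("wing ends",tl((221,174),101),tl((325,174),101))
print("lever tip",tl((248,186),100))
```

```text
228 88 98 near [ 84.6 -48.  206.5] far [ 93.9 -47.6 206.5]
245 88 98 near [ 84.6 -31.3 206.5] far [ 93.9 -31.1 206.6]
305 88 98 near [ 84.6  27.4 206.6] far [ 93.9  27.2 206.6]
320 88 98 near [ 84.6  42.1 206.6] far [ 93.9  41.8 206.6]
235 [168 168 162 141  87  33   8   8   3   7   4   8  10  14  26  47  98 137
 114  59  35  68 122 155 168 169]
274 [158  93  30   8   4   6   4   5   4   7   6   4  10  15  22  43  88 133
 125  74  28  13  18  23  24  26]
312 [167 167 163 145  97  43  13   5   5   3   5   5   9  13  20  36  74 127
 141  93  38  39  93 144 162 165]
20 [220 265 281 283 327]
120 [225 266 280 282 322]
140 [225 266 280 282 321]
330 [263 283 329 330 331 332 333 346]
board L/R [ 63.3 -54.8 206.5] [ 63.3  48.8 206.6] [-126.6  -49.8  206.5] [-126.7   43.6  206.6]
wing ends [ 26.3 -44.2 117.5] [ 26.2  38.2 117.6]
lever tip [ 16.3 -23.2 118.5]
```

```bash
python3 -m jog '[[[0.74,0,-3,40,0],[0.74,0,0,50,0],[0.74,0,0,45,0],[0.74,0,0,17,0],[0.74,0,0,0,0]]]'
python3 - <<'E'
from h import *
s=manip.sense(); print(np.round(s["joints"],2), np.round(s["ee_pos"],1))
a=viewer.capture("wrist"); b=viewer.capture("scene")[180:320,240:400]
cv2.imwrite("pics/w2.png",np.hstack([a[...,::-1][:,130:430],cv2.resize(b[...,::-1],(480,420),interpolation=cv2.INTER_CUBIC)]))
E
```

```text
time_s: 3.15
ee_pos: [439.3, -167.8, 65.5]
tcp_rot: [0.86, -0.51, -0.001, 0.001]
force: [-0.3, -0.3, -0.0]
gripper_width: 69.0
[ 0.1   0.58  0.21  2.31 -0.4   0.29 -1.99] [ 439.3 -167.8   65.5]
```

View pics/w2.png

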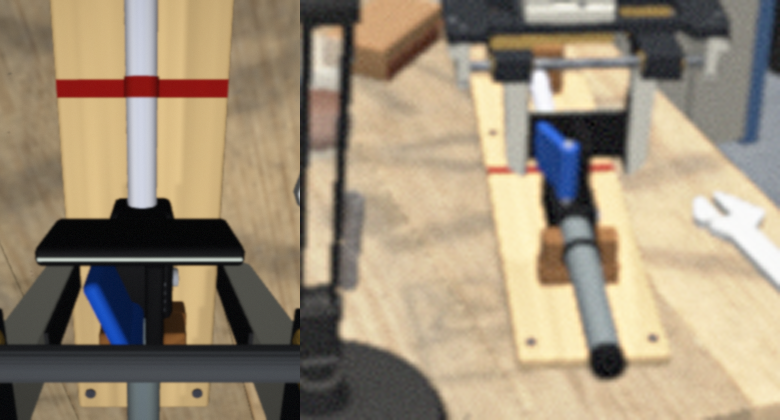

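Fingers straddle lever and fin behind the wings, outside the open lever, with the tips well below the wing tops. The red line's near edge is at row 97. Pushing most of the way now.

```bash
python3 -m jog '[[[0.74,8,0,0,0],[0.74,8,0,0,0],[0.74,8,0,0,0],[0.74,8,0,0,0],[0.74,8,0,0,0]]]';python3 -m jog '[[[0.74,8,0,0,0],[0.74,0,0,0,0],[0.74,0,0,0,0]]]'
python3 - <<'E'
from h import *
s=manip.sense(); print(np.round(s["ee_pos"],1),s["force"])
im=viewer.capture("wrist")[...,::-1].copy(); cv2.imwrite("pics/w3.png",im)
import json; json.dump({k:list(map(float,s[k])) for k in("ee_pos","tcp_rot")},open("s3.json","w"))
cv2.imwrite("pics/w3c.png",cv2.resize(im[60:280,150:410],None,fx=2.5,fy=2.5,interpolation=cv2.INTER_CUBIC))
Rm=R.from_quat(s["tcp_rot"]).as_matrix()
tl=lambda px,z:(Rm.T@(cast(px,z,"wrist",s)-s["ee_pos"])).round(1)
h=cv2.cvtColor(im,cv2.COLOR_BGR2HSV)
m=cv2.inRange(h,(0,150,60),(8,255,255))|cv2.inRange(h,(172,150,60),(180,255,255))
for c in (200,215,330,345):
    r=np.where(m[:,c])[0]
    if len(r): print(c,r.min(),r.max(),"near",tl((c,r.max()+.5),12),"far",tl((c,r.min()-.5),12))
E
```

```text
time_s: 3.88
ee_pos: [459.6, -201.3, 66.6]
tcp_rot: [0.861, -0.508, -0.001, 0.0]
force: [-4.0, 3.2, 2.9]
gripper_width: 68.9
time_s: 4.25
ee_pos: [463.6, -207.9, 66.6]
tcp_rot: [0.861, -0.508, -0.0, 0.0]
force: [-3.0, 2.9, 2.5]
gripper_width: 69.1
[ 463.6 -207.9   66.6] [-2.95695805  2.88560235  2.46681947]
200 162 176 near [ 37.1 -47.2  54.5] far [ 46.4 -46.6  54.5]
215 162 176 near [ 37.1 -38.   54.5] far [ 46.3 -37.5  54.5]
330 162 177 near [36.4 33.  54.6] far [46.3 32.6 54.6]
345 162 177 near [36.4 42.3 54.6] far [46.3 41.8 54.6]
```

View pics/w3c.png

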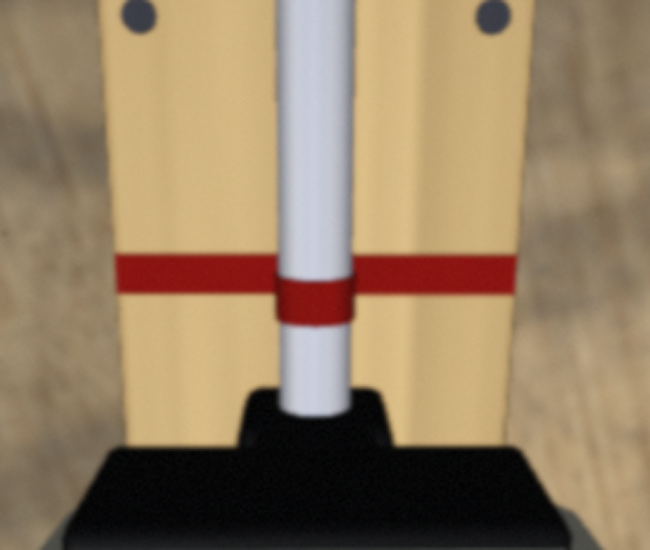

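```bash
cat > m.py <<'E'
from h import *
import json,sys
def measure(im,s,view=True):
    Rm=R.from_quat(s["tcp_rot"]).as_matrix()
    tl=lambda px,z:(Rm.T@(cast(px,z,"wrist",s)-s["ee_pos"]))[0]
    f=im.astype(float); col=f[:,270:282].mean(1)  # BGR along tube centre
    B,G,Rr=col.T; red=Rr-G
    def cross(y,lo,hi,t):
        for r in range(lo,hi):
            if (y[r]-t)*(y[r+1]-t)<=0 and y[r]!=y[r+1]: return r+(y[r]-t)/(y[r]-y[r+1])
    p=100+int(np.argmax(red[100:260])); t=red[p]/2
    e=cross(red,p,p+30,t); far=cross(-red[::-1],len(red)-1-p,len(red)-1-p+40,-t); far=len(red)-1-far
    j=cross(G,int(e)+1,260,100)
    print("band px",far,e,"junction px",j,"mark x",tl((276,e),46),"far",tl((276,far),46),"nose x",j and tl((276,j),46))
    return e,j
if __name__=="__main__":
    measure(cv2.imread("pics/w3.png"),json.load(open("s3.json")))
E
python3 m.py
```

```text
band px 172.28583196046128 189.81675874769797 junction px 226.10315533980582 mark x 36.83327435462908 far 46.1997832716949 nose x 16.53701938049179
```

```bash
python3 -m jog '[[[0.74,6,0,0,0],[0.74,6,0,0,0],[0.74,4,0,0,0],[0.74,0,0,0,0],[0.74,0,0,0,0]]]'
python3 - <<'E'
from m import *
s=manip.sense(); print(np.round(s["ee_pos"],1),np.round(s["force"],1))
im=viewer.capture("wrist")[...,::-1].copy(); cv2.imwrite("pics/w4.png",im); measure(im,s)
cv2.imwrite("pics/w4c.png",cv2.resize(im[140:280,180:380],None,fx=3,fy=3,interpolation=cv2.INTER_CUBIC))
E
```

```text
time_s: 4.92
ee_pos: [471.4, -221.9, 66.6]
tcp_rot: [0.861, -0.508, -0.0, 0.0]
force: [-3.6, 2.8, 1.6]
gripper_width: 68.9
[ 471.4 -221.9   66.6] [-3.6  2.8  1.6]
band px 201.70162748643762 218.67985611510792 junction px 226.1032412965186 mark x 20.789905955612213 far 30.320987726247335 nose x 16.53410589063544
```

View pics/w4c.png

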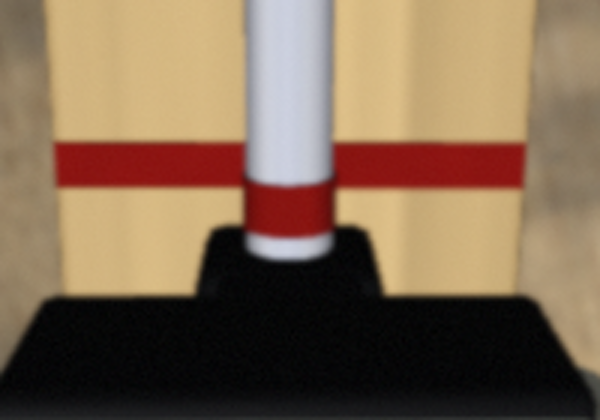

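The nose is about 4 mm short: band near edge at row 218.7, collar/tube junction at row 226.1. I'll close the remainder.

```bash
python3 -m jog '[[[0.74,2.5,0,0,0],[0.74,1.6,0,0,0],[0.74,0,0,0,0],[0.74,0,0,0,0]]]'
python3 - <<'E'
from m import *
s=manip.sense(); print(np.round(s["ee_pos"],1),np.round(s["force"],1))
im=viewer.capture("wrist")[...,::-1].copy(); cv2.imwrite("pics/w5.png",im)
print(im[205:232,276].tolist())
Rm=R.from_quat(s["tcp_rot"]).as_matrix()
tl=lambda px,z:(Rm.T@(cast(px,z,"wrist",s)-s["ee_pos"]))[0].round(2)
for r in (207,208,226,227): print(r,tl((276,r),46))
cv2.imwrite("pics/w5c.png",cv2.resize(im[140:280,180:380],None,fx=3,fy=3,interpolation=cv2.INTER_CUBIC))
E
```

```text
time_s: 5.48
ee_pos: [473.5, -225.5, 66.6]
tcp_rot: [0.861, -0.508, -0.0, 0.0]
force: [-3.1, 2.6, 2.4]
gripper_width: 69.0
[ 473.5 -225.5   66.6] [-3.1  2.6  2.4]
[[221, 206, 202], [222, 208, 203], [218, 203, 201], [193, 178, 184], [124, 115, 154], [51, 47, 137], [21, 23, 136], [17, 19, 137], [17, 19, 136], [17, 20, 137], [19, 21, 138], [14, 17, 135], [17, 20, 137], [18, 21, 138], [15, 20, 136], [14, 17, 135], [19, 21, 138], [16, 19, 136], [19, 20, 137], [20, 23, 137], [16, 19, 124], [11, 13, 94], [9, 10, 49], [8, 7, 16], [11, 9, 11], [9, 6, 6], [6, 6, 3]]
207 27.37
208 26.82
226 16.59
227 16.01
```

View pics/w5c.png

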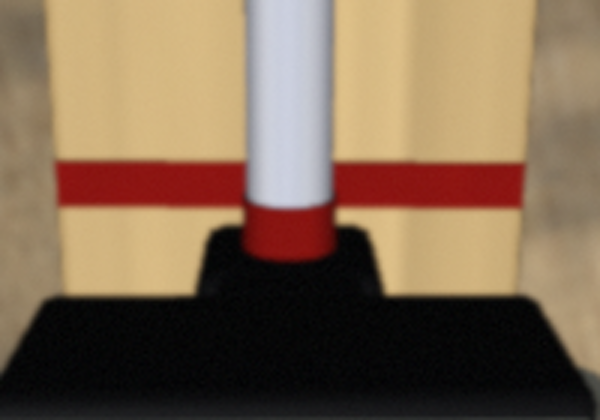

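The visible band is about 9.9 mm of its 10 mm (rows 209–226.4), so its near edge meets the front face. Now squeezing.

```bash
python3 -m jog '[[[0,0,0,0,0],[0,0,0,0,0],[0,0,0,0,0],[0,0,0,0,0],[0,0,0,0,0]]]' 25; python3 -m jog '[[[0,0,0,0,0],[0,0,0,0,0],[0,0,0,0,0]]]'
python3 - <<'E'
from m import *
s=manip.sense(); print(np.round(s["ee_pos"],1),np.round(s["force"],1),s["gripper_width"])
im=viewer.capture("wrist")[...,::-1].copy(); b=viewer.capture("scene")[180:300,270:370,::-1]
g=im[195:235,270:282].astype(float).mean(1); print(np.c_[np.arange(195,235),g[:,1],g[:,2]].round(0).tolist())
cv2.imwrite("pics/w6.png",np.hstack([im[:,130:430],cv2.resize(b,(350,420),interpolation=cv2.INTER_CUBIC)]))
E
```

```text
time_s: 6.15
ee_pos: [473.7, -225.6, 66.6]
tcp_rot: [0.861, -0.508, 0.0, -0.0]
force: [-1.6, 4.5, 1.7]
gripper_width: 23.7
time_s: 6.52
ee_pos: [474.5, -225.5, 66.8]
tcp_rot: [0.861, -0.508, 0.001, -0.0]
force: [0.4, 5.1, 2.2]
gripper_width: 19.2
[ 474.5 -225.5   66.8] [0.4 5.1 2.2] 19.172298548048893
[[195.0, 216.0, 212.0], [196.0, 216.0, 212.0], [197.0, 216.0, 212.0], [198.0, 216.0, 212.0], [199.0, 216.0, 212.0], [200.0, 216.0, 212.0], [201.0, 216.0, 212.0], [202.0, 216.0, 212.0], [203.0, 216.0, 212.0], [204.0, 216.0, 212.0], [205.0, 216.0, 212.0], [206.0, 216.0, 212.0], [207.0, 214.0, 211.0], [208.0, 203.0, 203.0], [209.0, 163.0, 180.0], [210.0, 94.0, 153.0], [211.0, 37.0, 143.0], [212.0, 22.0, 144.0], [213.0, 22.0, 144.0], [214.0, 22.0, 144.0], [215.0, 22.0, 144.0], [216.0, 22.0, 144.0], [217.0, 22.0, 144.0], [218.0, 22.0, 144.0], [219.0, 21.0, 144.0], [220.0, 22.0, 145.0], [221.0, 22.0, 144.0], [222.0, 21.0, 144.0], [223.0, 22.0, 145.0], [224.0, 22.0, 142.0], [225.0, 20.0, 129.0], [226.0, 15.0, 94.0], [227.0, 10.0, 47.0], [228.0, 8.0, 15.0], [229.0, 8.0, 8.0], [230.0, 8.0, 8.0], [231.0, 8.0, 8.0], [232.0, 7.0, 7.0], [233.0, 7.0, 7.0], [234.0, 7.0, 7.0]]
```

View pics/w6.png

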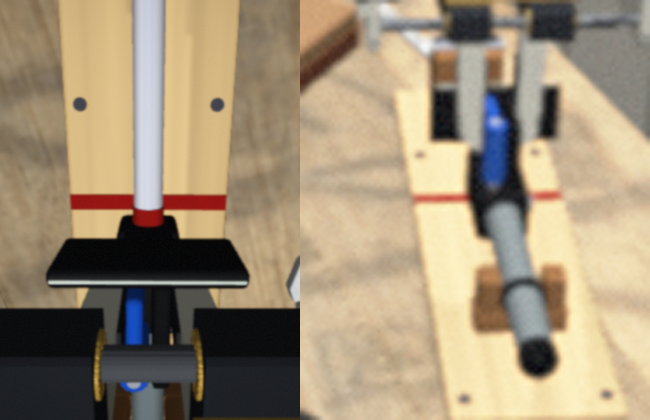

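```bash
python3 -m jog '[[[0,0,0,0,0],[0,0,0,0,0],[0,0,0,0,0],[0,0,0,0,0],[0,0,0,0,0]]]'
python3 - <<'E'
from m import *
s=manip.sense(); print(np.round(s["ee_pos"],1),np.round(s["force"],1),s["gripper_width"])
def vis(im,n):
    g=im[:,270:282].astype(float).mean(1); d=g[:,2]-g[:,1]
    r=np.arange(190,232); a=np.interp(60,d[200:215],np.arange(200,215)); b=np.interp(-60,-d[218:232],np.arange(218,232)); print(n,a,b,b-a)
vis(cv2.imread("pics/w4.png"),"w4 whole band"); vis(cv2.imread("pics/w5.png"),"before squeeze")
vis(viewer.capture("wrist")[...,::-1],"now")
E
```

```text
time_s: 7.25
ee_pos: [474.5, -225.5, 66.8]
tcp_rot: [0.861, -0.508, 0.001, -0.0]
force: [-0.3, 4.9, 1.7]
gripper_width: 18.9
[ 474.5 -225.5   66.8] [-0.3  4.9  1.7] 18.851127704959254
w4 whole band 201.73417721518987 218.6474820143885 16.913304799198613
before squeeze 209.37171052631578 226.40670859538784 17.03499806907206
now 210.02469135802468 226.43661971830986 16.411928360285174
```

Steady. The nose is now perhaps 0.2 mm past the mark, because the squeeze nudged it, so I'll trim by that much, check and hand in.

```bash
python3 -m jog '[[[0,-0.2,0,0,0],[0,0,0,0,0],[0,0,0,0,0]]]'
python3 - <<'E'
from m import *
from station import workorder
s=manip.sense(); print(np.round(s["ee_pos"],1),np.round(s["force"],1),s["gripper_width"])
g=viewer.capture("wrist")[...,::-1][:,270:282].astype(float).mean(1); d=g[:,2]-g[:,1]
a=np.interp(60,d[200:215],np.arange(200,215)); b=np.interp(-60,-d[218:232],np.arange(218,232)); print(a,b,b-a)
if 16.2<b-a<17.1 and s["gripper_width"]<21: print(workorder.hand_in())
E
```

```text
time_s: 7.68
ee_pos: [474.4, -225.4, 66.8]
tcp_rot: [0.861, -0.508, 0.001, -0.0]
force: [1.1, 5.6, 2.6]
gripper_width: 19.2
[ 474.4 -225.4   66.8] [1.1 5.6 2.6] 19.2069643185643
209.73813708260104 226.45344129554655 16.71530421294551
the job is handed in; nothing more can be done
None
```

The job is handed in. I pushed the clamp by its wings about 56 mm to the red band with the lever still open. There I shut the lever against the fin with a 25 N grip, and the arm is still holding the leg on the mark with the two pinched together.

- **Position:** in the last wrist picture 16.7 px of the band shows, against about 16.9 px for the whole band seen earlier. That puts the front face on the near edge to about 0.2–0.3 mm. The camera calibration reads the 10 mm band as about 9.5 mm, so I compared pixels with the earlier picture instead of using absolute lengths.
- **Nudge when squeezing:** closing the gripper moved the clamp about 0.3 mm forward. I trimmed it back by 0.2 mm with the lever already shut.
- **Lever:** the gripper opening is 19.2 mm against the nominal 20 mm for lever and fin together. I put the difference down to compliance or the sensor. The wrist and scene pictures taken just after the squeeze show the lever lying along the fin.
- **Steadiness and limits:** the arm's position held steady for over half a second before the trim. Wrist force stayed around 6 N in the readings and total time was 7.7 s. No other bench item was touched.

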